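# Ratchet clamps put in order under the laundry tub

## Task

Tidy up the four orange ratchet clamps. Put the one whose jaws are locked open into the blue peg tin, lying flat on its bottom; lay the three that are ratcheted shut on the plank's white marks, one to each, centred on the mark and lying lengthwise along it (jaws to either end), in order of length with the shortest next to the chrome hook. Let go of them all, and do not shift the glass jar.

Things in the scene. Friction and masses are not known exactly. Their poses are not given: they have to be found in the camera images.
- clamp_small: The shortest orange ratchet clamp, jaws ratcheted shut (arms side by side, at most 40 mm wide). Lies flat, 100 mm long along its x (jaws +x, handles -x); orange arms 16 mm thick; black pivot block in the middle, 44 (x) x 28 (y) x 30 mm high, flat sides to grip across y. Origin: underside, under the block's centre (near its balance point); z up.
- clamp_medium: The middle-sized orange ratchet clamp, jaws ratcheted shut (arms side by side, at most 40 mm wide). Lies flat, 135 mm long along its x (jaws +x, handles -x); orange arms 16 mm thick; black pivot block in the middle, 44 (x) x 32 (y) x 30 mm high, flat sides to grip across y. Origin: underside, under the block's centre (near its balance point); z up.
- clamp_large: The longest orange ratchet clamp, jaws ratcheted shut (arms side by side, at most 40 mm wide). Lies flat, 170 mm long along its x (jaws +x, handles -x); orange arms 16 mm thick; black pivot block in the middle, 44 (x) x 36 (y) x 30 mm high, flat sides to grip across y. Origin: underside, under the block's centre (near its balance point); z up.
- clamp_open: The orange ratchet clamp that is locked open: jaws and handles spread to 84 mm, like an X; rigid, it does not close. Lies flat, 140 mm long along its x (jaws +x, handles -x); orange arms 16 mm thick; black pivot block in the middle, 44 (x) x 32 (y) x 30 mm high, flat sides to grip across y. Origin: underside, under the block's centre (near its balance point); z up.
- tin: Blue hard-plastic peg tin, open on top, empty, fixed: 190 mm (its x) x 140 mm (its y) x 40 mm high, walls and bottom 3 to 5 mm thick. Origin: centre of the underside; z up.
- mark_a: One of three identical white painted marks in a row on the wooden plank, 95 mm apart; which letter is where changes. 186 mm (its x, across the row) x 52 mm (its y, along the row), flush paint. Origin: its centre, on the plank's top, 12 mm above the concrete; z up.
- mark_b: One of three identical white painted marks in a row on the wooden plank, 95 mm apart; which letter is where changes. 186 mm (its x, across the row) x 52 mm (its y, along the row), flush paint. Origin: its centre, on the plank's top, 12 mm above the concrete; z up.
- mark_c: One of three identical white painted marks in a row on the wooden plank, 95 mm apart; which letter is where changes. 186 mm (its x, across the row) x 52 mm (its y, along the row), flush paint. Origin: its centre, on the plank's top, 12 mm above the concrete; z up.
- hook: Chrome hook standing on the plank at one end of the row of marks (either end), fixed: foot 60 x 34 mm, 55 mm high. In line with the row, 83 to 90 mm from the nearest mark's centre. Origin: centre of its underside. A loose wooden scrubbing block at the other end of the row is a bystander.
- jar: Green glass jar with a steel lid, lying on its side beyond the plank: about 106 mm long (its y), 70 mm across. Fragile bystander: leave it alone. Origin: underside, near mid-length.

How it is judged:
At the end, for the whole second after the job is handed in: Shut clamps flat, one on each mark, within 15 mm of its centre and 0.2 rad of its length: 100 mm one nearest the hook, 135 mm in the middle, 170 mm farthest. The open one flat on the tin's bottom, within 35 mm of the tin's centre along each side. All released and at rest (((horizontal distance between clamp_small and mark_a below 0.015 m and angle between the x axis of clamp_small and the x axis of mark_a, either way round below 0.2 rad and z of clamp_small in the frame of mark_a below 0.008 m and horizontal distance between mark_a and hook between 0 and 0.14 m) or (horizontal distance between clamp_small and mark_b below 0.015 m and angle between the x axis of clamp_small and the x axis of mark_b, either way round below 0.2 rad and z of clamp_small in the frame of mark_b below 0.008 m and horizontal distance between mark_b and hook between 0 and 0.14 m) or (horizontal distance between clamp_small and mark_c below 0.015 m and angle between the x axis of clamp_small and the x axis of mark_c, either way round below 0.2 rad and z of clamp_small in the frame of mark_c below 0.008 m and horizontal distance between mark_c and hook between 0 and 0.14 m)) and ((horizontal distance between clamp_medium and mark_a below 0.015 m and angle between the x axis of clamp_medium and the x axis of mark_a, either way round below 0.2 rad and z of clamp_medium in the frame of mark_a below 0.008 m and horizontal distance between mark_a and hook between 0.14 and 0.235 m) or (horizontal distance between clamp_medium and mark_b below 0.015 m and angle between the x axis of clamp_medium and the x axis of mark_b, either way round below 0.2 rad and z of clamp_medium in the frame of mark_b below 0.008 m and horizontal distance between mark_b and hook between 0.14 and 0.235 m) or (horizontal distance between clamp_medium and mark_c below 0.015 m and angle between the x axis of clamp_medium and the x axis of mark_c, either way round below 0.2 rad and z of clamp_medium in the frame of mark_c below 0.008 m and horizontal distance between mark_c and hook between 0.14 and 0.235 m)) and ((horizontal distance between clamp_large and mark_a below 0.015 m and angle between the x axis of clamp_large and the x axis of mark_a, either way round below 0.2 rad and z of clamp_large in the frame of mark_a below 0.008 m and horizontal distance between mark_a and hook between 0.235 and 1 m) or (horizontal distance between clamp_large and mark_b below 0.015 m and angle between the x axis of clamp_large and the x axis of mark_b, either way round below 0.2 rad and z of clamp_large in the frame of mark_b below 0.008 m and horizontal distance between mark_b and hook between 0.235 and 1 m) or (horizontal distance between clamp_large and mark_c below 0.015 m and angle between the x axis of clamp_large and the x axis of mark_c, either way round below 0.2 rad and z of clamp_large in the frame of mark_c below 0.008 m and horizontal distance between mark_c and hook between 0.235 and 1 m)) and x of clamp_open in the frame of tin between -0.035 and 0.035 m and y of clamp_open in the frame of tin between -0.035 and 0.035 m and z of clamp_open in the frame of tin below 0.012 m and angle between each of clamp_small, clamp_medium, clamp_large, clamp_open's own z axis and vertical below 0.12 rad and linear speed of each of clamp_small, clamp_medium, clamp_large, clamp_open below 0.02 m/s and angular speed of each of clamp_small, clamp_medium, clamp_large, clamp_open below 0.2 rad/s); the robot touches nothing.
It fails at once if the glass jar is shifted by more than 30 mm (distance of jar from where it was at the start of the episode above 0.03 m).
It also fails if it takes over 93 s, if anything falls off the work surface, if the arm or the gripper's body presses on something with over 40 N, if the wrist force passes 120 N, or if a joint passes its speed limit or range.

## Robot

A 6-joint arm with a two-finger parallel gripper is mounted at the origin on the work surface. World frame = base frame: x ahead of the robot, y to its left, z up, the work surface at z = 0. Lengths are in m, angles in rad, forces in N, time in s.
With the tool pointing down it reaches from about 0.375 to 0.975 m from the base axis. Payload 3.8 kg.
Tool frame: the origin (TCP) lies where the fingers leave the gripper's body, on its centre line; the fingertips stand 64 mm ahead of it and the grasp point (between the pads) lies ahead of it (manip.grip_depth is the z of the grasp point in the tool frame, in m); z points along the fingers, y is the line along which they close (so a half turn about z gives the same grasp; the last joint's range is limited). The gripper opens to 88 mm and grips with 3 to 60 N. Pads are 18 mm wide; open, the fingers measure 123 mm over their backs; the gripper's body (75 mm by 187 mm) begins 45 mm behind the grasp point.
Start: joints at [-1.162, 0.264, 1.604, -0, 1.274, -0.037], TCP at [0.291, -0.609, 0.303] pointing down, gripper open.
Joint ranges: [-2.63, 2.63], [-0.94, 2.18], [0.31, 2.57], [-1.31, 4.45], [0, 2.66], [-2.55, 2.55]. Speed limits (rad/s): [2.57, 2.57, 3.14, 3.14, 3.14, 3.14].

## Interface

Orientations are given as [roll, pitch, yaw] about the fixed x, y, z axes, in that order (R = Rz(yaw) Ry(pitch) Rx(roll)).
In Python, from workcell import manip gives the robot as it stands.
- The arm moves only by the tool arm_command, never from a script. Its argument "targets" is one flat list of numbers, 7 for each row, row after row: the shift along the tool's x, y, z normalised to -1 to 1, where 1 is 0.03 m, then the turn, a rotation vector about the tool's x, y, z normalised to -1 to 1, where 1 is 6 degrees, then the closure, from 0 (fully open) to 1 (shut). A call has exactly 5 rows; each row shifts and turns the commanded pose from where the row before left it, along the tool's axes as they then stand; what a row does not reach is not made up. A row lasts 1/10 s, in which the tool goes at most 50 mm and 8.59 degrees, less where a joint would pass 70% of its speed; a pose out of reach is approached as far as the arm can. A call with a number of a shift or a turn outside -1 to 1 is refused whole. A call with a gripper value outside its range is refused whole. The fingers move at their own pace and stop on an object; "newtons" is the grip in N (left out, the last holds). Time passes only in rows, so rows that do not move let the fingers close, or fill a call up. It gives the time, the measured TCP pose, the force, the opening and the grip force at its end, in the units of the state.
- manip.get_state(): the state, without advancing time (a new reading comes with each control period).
- manip.get_image(name): name is "scene" or "top"; returns a dict with "pixels" (480x640x3 uint8, blue, green, red), "fx", "fy", "cx", "cy" (pixels), "rvec" (rotation vector, rad) and "tvec" (3), from world to camera coordinates, as OpenCV has them. Camera axes: x right, y down, z forward; pixel columns grow to the right and rows downward; lengths in m; the calibration is good to about 2 mm. A picture is of the moment at which its call begins. There is no depth.
- manip.job_done(): hands the job in; it is judged then, once.
Trained networks look in a picture, given as the dict that the camera call returned (one of the last four; its "shot" number tells which), for a name from the list of things; names that differ only in an ending like _2 or _b are one class to them, and where a whole thing is asked for, a point or a joint stands for the part that bears it (a point fixed in the world has none). Each returns a list of dicts, best first, with "score" (0 to 1); they miss things now and then, are a little off and sometimes report something else, mostly with a low value. They report only what shows in the picture. A call takes as long as a camera call.
- manip.spot_in(name, picture): "location" ([x, y, z] in m, in world coordinates, good to about 4 mm: the middle of the surface that is visible of it).
- manip.trace(name, picture): "mask" (480x640 bool, what is visible of it).
- manip.landmark_of(name, picture): "location" ([x, y, z] in m, in world coordinates, good to about 4 mm: a listed point, or the origin of a listed thing).
The state is a dict: "t": time; "q": joint angles; "joint_velocities": joint speeds; "joint_efforts": joint torques, N m; "tool_pos": TCP position; "tcp_rot": TCP orientation; "ft_force": force on the tool from outside, world axes, zero at the start; "ft_torque": the same for the moment, N m; "gripper_width": finger opening in m; "finger_force": force on a finger pad.
Only numpy, scipy, OpenCV 4.12 (cv2) and the standard library are available. Lean on these libraries where they do the work, as an engineer would, in place of code of your own. Each camera call takes 0.05 s, during which the arm holds its last target. There are 200 camera calls.

## Working session

There is one attempt and no reset: what is moved stays moved. The work goes in short steps, Python scripts to look and compute and a tool call to move; the robot and the scene stay as the last step left them, time stands still between calls to the robot, and variables do not carry over. Pictures are saved under pics/ and viewed, at most 14 in all, crops included, and the job is handed in when it is done.

Besides the shell and the picture viewer there is one more tool, called by a JSON object that holds its "op" and its "data", one argument or row to a line. arm_command: Moves the arm, as the interface text tells. Its arguments: {"type":"object","properties":{"targets":{"type":"array"},"newtons":{"type":"number"}},"required":["targets"]}

```bash
mkdir -p pics
cat > h.py <<'E'
import numpy as np, cv2
from workcell import manip
def shot(n,f=None):
    p=manip.get_image(n)
    if f: cv2.imwrite('pics/'+f,p['pixels'])
    return p
def ray(p,uv,z):
    R,_=cv2.Rodrigues(np.array(p['rvec'],float)); t=np.array(p['tvec'],float).ravel()
    d=R.T@np.array([(uv[0]-p['cx'])/p['fx'],(uv[1]-p['cy'])/p['fy'],1]); c=-R.T@t
    return c+d*(z-c[2])/d[2]
def proj(p,P):
    K=np.array([[p['fx'],0,p['cx']],[0,p['fy'],p['cy']],[0,0,1.]])
    return cv2.projectPoints(np.array(P,float).reshape(-1,3),np.array(p['rvec'],float),np.array(p['tvec'],float),K,None)[0].reshape(-1,2)
E
python3 - <<'E'
from h import *
print(manip.grip_depth, manip.get_state())
for n in ['top','scene']:
    p=shot(n,n+'0.png')
    R,_=cv2.Rodrigues(np.array(p['rvec'],float)); print(n,(-R.T@np.array(p['tvec']).ravel()).round(3))
    for o in ['clamp_small','clamp_medium','clamp_large','clamp_open','tin','mark_a','hook','jar']:
        for d in manip.landmark_of(o,p)[:4]: print(o,'L',round(d['score'],2),np.round(d['location'],3),proj(p,d['location']).round()[0])
        for d in manip.trace(o,p)[:4]:
            m=d['mask']; ys,xs=np.nonzero(m); 
            z={'tin':.04,'mark_a':.012}.get(o,.012)
            g=np.array([ray(p,(x,y),z)[:2] for x,y in list(zip(xs,ys))[::5]])
            c=g.mean(0); w,v=np.linalg.eigh(np.cov((g-c).T)); print(o,'T',round(d['score'],2),m.sum(),c.round(3),'yaw',round(np.arctan2(v[1,1],v[0,1]),3),'sd',np.sqrt(w).round(3))
E
```

```text
0.0453 {'t': 0.0, 'q': array([-1.16190116e+00,  2.64742291e-01,  1.60534249e+00,  2.02912447e-05,
        1.27370553e+00, -3.68970371e-02]), 'joint_velocities': array([ 0.00143927, -0.00085796,  0.00097691,  0.00028633, -0.00046776,
       -0.00045244]), 'joint_efforts': array([-8.28659722e-04, -5.02110100e+01, -3.56876636e+01,  7.26741948e-02,
        2.97150621e-02, -1.69568275e-04]), 'tool_pos': array([ 0.29082409, -0.60851592,  0.30141219]), 'tcp_rot': array([-3.13939721e+00, -1.00444582e-04,  4.45786131e-01]), 'ft_force': array([0.50382081, 0.13044003, 1.20495443]), 'ft_torque': array([ 0.00538835, -0.06658344, -0.03577584]), 'finger_force': 0.0, 'gripper_width': 0.08816990403380776}
top [0.357 0.021 1.406]
clamp_small L 0.59 [0.562 0.434 0.015] [146. 253.]
clamp_small L 0.56 [ 0.434 -0.254 -0.001] [442. 312.]
clamp_small T 0.74 586 [ 0.438 -0.249] yaw -2.931 sd [0.01  0.027]
clamp_medium L 0.91 [ 0.493 -0.423  0.004] [515. 287.]
clamp_medium T 0.68 851 [ 0.492 -0.423] yaw 2.896 sd [0.011 0.037]
clamp_large L 0.87 [ 0.655 -0.074  0.002] [364. 217.]
clamp_large T 0.9 935 [ 0.66  
[... 1389 characters left out ...]
 269.]
clamp_open T 0.83 645 [ 0.65  -0.255] yaw 3.103 sd [0.023 0.038]
tin L 0.95 [ 0.441 -0.087 -0.   ] [304. 217.]
tin T 0.72 2953 [ 0.464 -0.072] yaw 3.114 sd [0.046 0.065]
mark_a L 0.72 [0.566 0.341 0.009] [441. 288.]
mark_a L 0.71 [0.572 0.252 0.01 ] [405. 279.]
mark_a L 0.59 [0.581 0.155 0.011] [367. 270.]
mark_a T 0.96 1028 [0.581 0.155] yaw -3.075 sd [0.015 0.054]
mark_a T 0.59 1163 [0.572 0.344] yaw -3.087 sd [0.015 0.054]
hook L 0.56 [0.563 0.432 0.012] [479. 298.]
hook T 0.74 281 [0.559 0.432] yaw -3.14 sd [0.009 0.022]
hook T 0.74 2957 [ 0.43  -0.085] yaw 3.126 sd [0.048 0.066]
jar L 0.85 [ 0.776  0.113 -0.003] [321. 322.]
jar T 0.56 1465 [0.756 0.101] yaw 1.333 sd [0.024 0.036]
```

```bash
ls pics
```

```text
scene0.png
top0.png
```

View pics/top0.png

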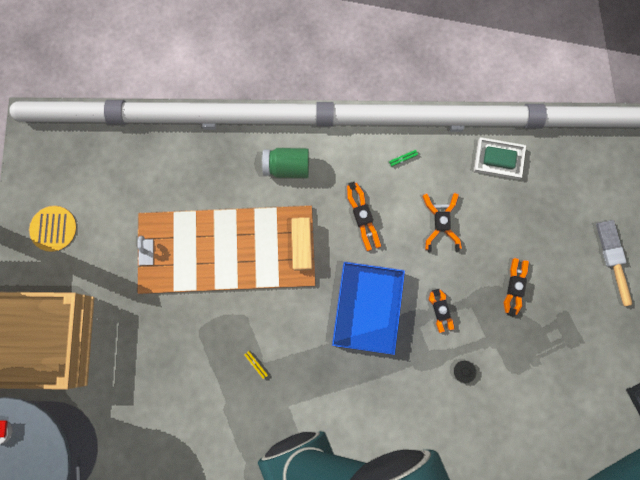

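View pics/scene0.png

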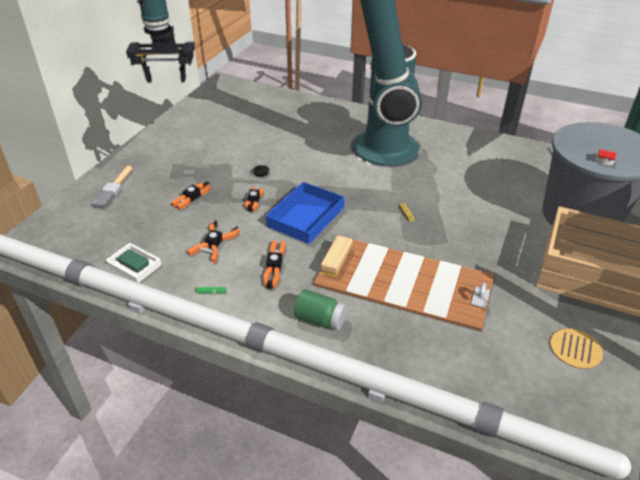

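```bash
cat >> h.py <<'E'
from scipy.spatial.transform import Rotation as Ro
def plan(wps,p=None,yaw=None):
    """wps: (x,y,z,yaw,nrows); prints per-row tool-frame shift/turn in command units"""
    s=manip.get_state(); R=Ro.from_euler('xyz',s['tcp_rot']); p=np.array(s['tool_pos'])
    for x,y,z,yw,n in wps:
        r=(R.inv()*Ro.from_euler('xyz',[np.pi,0,yw])).as_rotvec()/n
        Rs=[R*Ro.from_rotvec(r*k) for k in range(n)]
        d=np.linalg.solve(sum(q.as_matrix() for q in Rs),np.array([x,y,z])-p)
        print(n,'rows',(d/.03).round(2),(np.degrees(r)/6).round(2))
        p=np.array([x,y,z]); R=Ro.from_euler('xyz',[np.pi,0,yw])
E
python3 - <<'E'
from h import *
plan([(.492,-.423,.15,-.2,10),(.492,-.423,.069,-.2,5)])
E
```

```text
10 rows [ 0.77 -0.52  0.51] [0.   0.   0.62]
5 rows [-0.   -0.    0.54] [0. 0. 0.]
```

{"op": "arm_command", "data": {
  "targets": [0.77,-0.52,0.5,0,0,0.62,0,0.77,-0.52,0.5,0,0,0.62,0,0.77,-0.52,0.5,0,0,0.62,0,0.77,-0.52,0.5,0,0,0.62,0,0.77,-0.52,0.5,0,0,0.62,0],
  "newtons": 25
}}

```text
t: 2.2
tool_pos: [0.3767, -0.4985, 0.2273]
tcp_rot: [3.141, -0.0, 0.118]
ft_force: [0.9, 0.2, 0.1]
gripper_width: 0.0879
finger_force: 0.0
```

{"op": "arm_command", "data": {
  "targets": [0.77,-0.52,0.5,0,0,0.62,0,0.77,-0.52,0.5,0,0,0.62,0,0.77,-0.52,0.5,0,0,0.62,0,0.77,-0.52,0.5,0,0,0.62,0,0.77,-0.52,0.5,0,0,0.62,0]
}}

```text
t: 2.7
tool_pos: [0.4928, -0.422, 0.1523]
tcp_rot: [3.141, -0.0, -0.206]
ft_force: [-0.1, -0.8, -0.5]
gripper_width: 0.088
finger_force: 0.0
```

{"op": "arm_command", "data": {
  "targets": [0,0,0,0,0,0,0,0,0,0,0,0,0,0,0,0,0,0,0,0,0,0,0,0,0,0,0,0,0,0,0,0,0,0,0]
}}

```text
t: 3.2
tool_pos: [0.4914, -0.4237, 0.1536]
tcp_rot: [3.141, -0.001, -0.205]
ft_force: [-0.0, -0.0, -0.1]
gripper_width: 0.088
finger_force: 0.0
```

Run:
```python
from h import *
s=manip.get_state();print(s['tool_pos'],s['tcp_rot'])
shot('top','top1.png')
plan([(.492,-.423,.069,-.2,5)])
```

```text
[ 0.49141956 -0.42367652  0.15356188] [ 3.14085297e+00 -1.03072919e-03 -2.04508635e-01]
5 rows [ 0.   -0.    0.56] [ 0.   -0.   -0.01]
```

{"op": "arm_command", "data": {
  "targets": [0,0,0.56,0,0,0,0,0,0,0.56,0,0,0,0,0,0,0.56,0,0,0,0,0,0,0.56,0,0,0,0,0,0,0.56,0,0,0,0]
}}

```text
t: 3.75
tool_pos: [0.4913, -0.4222, 0.0662]
tcp_rot: [-3.141, 0.002, -0.203]
ft_force: [0.2, -0.4, 0.2]
gripper_width: 0.0882
finger_force: 0.0
```

{"op": "arm_command", "data": {
  "targets": [0,0,0,0,0,0,1,0,0,0,0,0,0,1,0,0,0,0,0,0,1,0,0,0,0,0,0,1,0,0,0,0,0,0,1],
  "newtons": 30
}}

```text
t: 4.25
tool_pos: [0.492, -0.4229, 0.0689]
tcp_rot: [3.141, -0.0, -0.203]
ft_force: [-0.6, 0.6, 0.1]
gripper_width: 0.0503
finger_force: 0.0
```

{"op": "arm_command", "data": {
  "targets": [0,0,0,0,0,0,1,0,0,0,0,0,0,1,0,0,0,0,0,0,1,0,0,0,0,0,0,1,0,0,0,0,0,0,1]
}}

```text
t: 4.75
tool_pos: [0.492, -0.423, 0.0689]
tcp_rot: [3.141, -0.0, -0.203]
ft_force: [0.4, -0.8, 1.0]
gripper_width: 0.0316
finger_force: 30.0
```

Run:
```python
from h import *
plan([(.492,-.423,.18,-.203,5),(.574,.249,.18,.066,25)])
```

```text
5 rows [ 0.    0.   -0.74] [ 0. -0. -0.]
25 rows [ 0.04 -0.9  -0.  ] [ 0.   0.  -0.1]
```

{"op": "arm_command", "data": {
  "targets": [0,0,-0.74,0,0,0,1,0,0,-0.74,0,0,0,1,0,0,-0.74,0,0,0,1,0,0,-0.74,0,0,0,1,0,0,-0.74,0,0,0,1]
}}

```text
t: 5.25
tool_pos: [0.4915, -0.4223, 0.1799]
tcp_rot: [-3.141, 0.001, -0.204]
ft_force: [0.9, -0.7, -1.6]
gripper_width: 0.0317
finger_force: 30.0
```

{"op": "arm_command", "data": {
  "targets": [0.04,-0.9,0,0,0,-0.1,1,0.04,-0.9,0,0,0,-0.1,1,0.04,-0.9,0,0,0,-0.1,1,0.04,-0.9,0,0,0,-0.1,1,0.04,-0.9,0,0,0,-0.1,1]
}}

```text
t: 5.75
tool_pos: [0.522, -0.2898, 0.1792]
tcp_rot: [-3.141, 0.001, -0.151]
ft_force: [0.1, -0.2, -1.7]
gripper_width: 0.0315
finger_force: 30.0
```

{"op": "arm_command", "data": {
  "targets": [0.04,-0.9,0,0,0,-0.1,1,0.04,-0.9,0,0,0,-0.1,1,0.04,-0.9,0,0,0,-0.1,1,0.04,-0.9,0,0,0,-0.1,1,0.04,-0.9,0,0,0,-0.1,1]
}}

```text
t: 6.25
tool_pos: [0.5454, -0.1567, 0.1792]
tcp_rot: [-3.141, 0.001, -0.098]
ft_force: [-1.0, -0.3, -0.5]
gripper_width: 0.0318
finger_force: 30.0
```

{"op": "arm_command", "data": {
  "targets": [0.04,-0.9,0,0,0,-0.1,1,0.04,-0.9,0,0,0,-0.1,1,0.04,-0.9,0,0,0,-0.1,1,0.04,-0.9,0,0,0,-0.1,1,0.04,-0.9,0,0,0,-0.1,1]
}}

```text
t: 6.75
tool_pos: [0.5618, -0.0227, 0.1792]
tcp_rot: [-3.141, 0.001, -0.046]
ft_force: [0.7, -0.6, -2.0]
gripper_width: 0.0319
finger_force: 30.0
```

{"op": "arm_command", "data": {
  "targets": [0.04,-0.9,0,0,0,-0.1,1,0.04,-0.9,0,0,0,-0.1,1,0.04,-0.9,0,0,0,-0.1,1,0.04,-0.9,0,0,0,-0.1,1,0.04,-0.9,0,0,0,-0.1,1]
}}

```text
t: 7.25
tool_pos: [0.5711, 0.112, 0.1792]
tcp_rot: [-3.142, 0.001, 0.006]
ft_force: [-0.2, -0.6, -2.0]
gripper_width: 0.0317
finger_force: 30.0
```

{"op": "arm_command", "data": {
  "targets": [0.04,-0.9,0,0,0,-0.1,1,0.04,-0.9,0,0,0,-0.1,1,0.04,-0.9,0,0,0,-0.1,1,0.04,-0.9,0,0,0,-0.1,1,0.04,-0.9,0,0,0,-0.1,1]
}}

```text
t: 7.75
tool_pos: [0.5735, 0.247, 0.1791]
tcp_rot: [3.141, 0.001, 0.059]
ft_force: [-0.1, 0.9, -2.3]
gripper_width: 0.0318
finger_force: 30.0
```

Run:
```python
from h import *
s=manip.get_state();print(s['tool_pos'],s['tcp_rot'],s['gripper_width'])
p=shot('scene','scene1.png'); cv2.imwrite('pics/s1c.png',cv2.resize(p['pixels'][120:400,200:560],None,fx=2,fy=2))
plan([(.574,.249,.082,.066,5)])
```

```text
[0.57345068 0.24695801 0.17911438] [3.14139442e+00 1.17117434e-03 5.87218813e-02] 0.0318186082767816
5 rows [0.   0.01 0.65] [-0.01  0.   -0.01]
```

View pics/s1c.png

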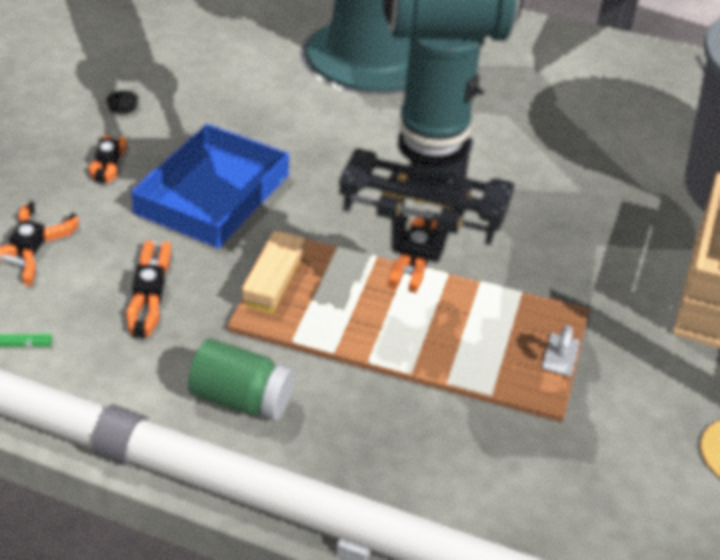

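The crop shows the medium clamp held level at (415,255), over the middle mark, with the hook at (560,350).

{"op": "arm_command", "data": {
  "targets": [0,0,0.65,0,0,0,1,0,0,0.65,0,0,0,1,0,0,0.65,0,0,0,1,0,0,0.65,0,0,0,1,0,0,0.6,0,0,0,1]
}}

```text
t: 8.3
tool_pos: [0.5733, 0.2457, 0.0823]
tcp_rot: [3.141, 0.001, 0.058]
ft_force: [-0.9, -0.4, -1.3]
gripper_width: 0.0315
finger_force: 30.0
```

{"op": "arm_command", "data": {
  "targets": [0,0,0,0,0,0,1,0,0,0,0,0,0,0.4,0,0,0,0,0,0,0.4,0,0,0,0,0,0,0.4,0,0,0,0,0,0,0.4]
}}

```text
t: 8.8
tool_pos: [0.5745, 0.246, 0.0846]
tcp_rot: [-3.141, -0.001, 0.058]
ft_force: [-0.1, 0.0, -0.0]
gripper_width: 0.0529
finger_force: 0.0
```

Run:
```python
from h import *
s=manip.get_state();print(s['tool_pos'],s['tcp_rot'],s['gripper_width'])
plan([(.574,.247,.17,.059,5),(.438,-.251,.15,.23,20),(.438,-.251,.069,.23,5)])
```

```text
[0.57446494 0.24603787 0.08459227] [-3.14120227e+00 -1.25478823e-03  5.83178992e-02] 0.052870789964985496
5 rows [-0.   -0.01 -0.57] [-0. -0. -0.]
20 rows [-0.34  0.79  0.03] [ 0.    0.   -0.08]
5 rows [-0.   -0.    0.54] [0. 0. 0.]
```

{"op": "arm_command", "data": {
  "targets": [0,0,-0.57,0,0,0,0.4,0,0,-0.57,0,0,0,0.4,0,0,-0.57,0,0,0,0,0,0,-0.57,0,0,0,0,0,0,-0.57,0,0,0,0]
}}

```text
t: 9.3
tool_pos: [0.5745, 0.2461, 0.1718]
tcp_rot: [-3.141, -0.002, 0.058]
ft_force: [0.1, -0.7, 0.3]
gripper_width: 0.0745
finger_force: 0.0
```

{"op": "arm_command", "data": {
  "targets": [-0.34,0.79,0.03,0,0,-0.08,0,-0.34,0.79,0.03,0,0,-0.08,0,-0.34,0.79,0.03,0,0,-0.08,0,-0.34,0.79,0.03,0,0,-0.08,0,-0.34,0.79,0.03,0,0,-0.08,0]
}}

```text
t: 9.8
tool_pos: [0.5321, 0.1232, 0.1664]
tcp_rot: [-3.141, -0.002, 0.101]
ft_force: [0.6, -0.2, -0.5]
gripper_width: 0.0883
finger_force: 0.0
```

{"op": "arm_command", "data": {
  "targets": [-0.34,0.79,0.03,0,0,-0.08,0,-0.34,0.79,0.03,0,0,-0.08,0,-0.34,0.79,0.03,0,0,-0.08,0,-0.34,0.79,0.03,0,0,-0.08,0,-0.34,0.79,0.03,0,0,-0.08,0]
}}

```text
t: 10.3
tool_pos: [0.4954, -0.0006, 0.1619]
tcp_rot: [3.141, -0.002, 0.143]
ft_force: [0.5, 0.3, 0.1]
gripper_width: 0.0882
finger_force: 0.0
```

{"op": "arm_command", "data": {
  "targets": [-0.34,0.79,0.03,0,0,-0.08,0,-0.34,0.79,0.03,0,0,-0.08,0,-0.34,0.79,0.03,0,0,-0.08,0,-0.34,0.79,0.03,0,0,-0.08,0,-0.34,0.79,0.03,0,0,-0.08,0]
}}

```text
t: 10.8
tool_pos: [0.4639, -0.1259, 0.1574]
tcp_rot: [3.14, -0.002, 0.184]
ft_force: [0.5, 0.1, -0.7]
gripper_width: 0.0879
finger_force: 0.0
```

{"op": "arm_command", "data": {
  "targets": [-0.34,0.79,0.03,0,0,-0.08,0,-0.34,0.79,0.03,0,0,-0.08,0,-0.34,0.79,0.03,0,0,-0.08,0,-0.34,0.79,0.03,0,0,-0.08,0,-0.34,0.79,0.03,0,0,-0.08,0]
}}

```text
t: 11.3
tool_pos: [0.4375, -0.2524, 0.1529]
tcp_rot: [3.14, -0.002, 0.226]
ft_force: [0.5, 0.5, -0.4]
gripper_width: 0.0882
finger_force: 0.0
```

Run:
```python
from h import *
s=manip.get_state();print(s['tool_pos'],s['tcp_rot'],s['gripper_width'])
p=shot('top','top2.png')
for o in ['clamp_medium','mark_a','clamp_small']:
  for d in manip.landmark_of(o,p)[:3]: print(o,round(d['score'],2),np.round(d['location'],3))
plan([(.438,-.251,.069,.23,5)])
```

```text
[ 0.43746803 -0.25240198  0.15288084] [ 3.14007560e+00 -1.54487202e-03  2.26144330e-01] 0.08820631880257233
clamp_medium 0.65 [ 0.651 -0.072  0.001]
clamp_medium 0.56 [0.575 0.246 0.014]
mark_a 0.82 [0.569 0.342 0.01 ]
mark_a 0.81 [0.582 0.152 0.014]
mark_a 0.73 [0.572 0.245 0.007]
clamp_small 0.47 [ 0.435 -0.253 -0.002]
5 rows [ 0.   -0.    0.56] [ 0.   -0.   -0.01]
```

View pics/top2.png

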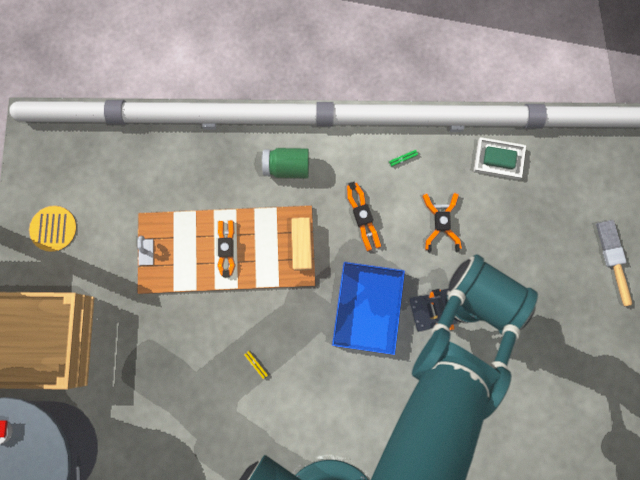

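The medium clamp now lies centred and lengthwise on the middle mark at (226,248), and the gripper stands over the small clamp at (435,310).

{"op": "arm_command", "data": {
  "targets": [0,0,0.56,0,0,0,0,0,0,0.56,0,0,0,0,0,0,0.56,0,0,0,0,0,0,0.56,0,0,0,0,0,0,0.56,0,0,0,0]
}}

```text
t: 12.0
tool_pos: [0.4378, -0.2499, 0.0672]
tcp_rot: [3.141, -0.001, 0.227]
ft_force: [-0.2, -0.1, 0.5]
gripper_width: 0.0882
finger_force: 0.0
```

{"op": "arm_command", "data": {
  "targets": [0,0,0,0,0,0,1,0,0,0,0,0,0,1,0,0,0,0,0,0,1,0,0,0,0,0,0,1,0,0,0,0,0,0,1]
}}

```text
t: 12.5
tool_pos: [0.4379, -0.2513, 0.0681]
tcp_rot: [3.14, -0.001, 0.226]
ft_force: [-0.0, 0.5, 0.1]
gripper_width: 0.0502
finger_force: 0.0
```

{"op": "arm_command", "data": {
  "targets": [0,0,0,0,0,0,1,0,0,0,0,0,0,1,0,0,0,0,0,0,1,0,0,0,0,0,0,1,0,0,0,0,0,0,1]
}}

```text
t: 13.0
tool_pos: [0.4373, -0.2511, 0.0674]
tcp_rot: [-3.142, 0.0, 0.226]
ft_force: [-0.6, 1.0, 2.2]
gripper_width: 0.0275
finger_force: 29.8
```

Run:
```python
from h import *
s=manip.get_state();print(s['tool_pos'],s['tcp_rot'],s['gripper_width'])
plan([(.438,-.252,.18,.226,5),(.568,.342,.18,.064,25)])
```

```text
[ 0.43734532 -0.25108815  0.06735047] [-3.14157491e+00  1.77663715e-05  2.25875828e-01] 0.027485622044585545
5 rows [ 0.    0.01 -0.75] [-0.  0. -0.]
25 rows [ 0.29 -0.76 -0.  ] [ 0.   -0.    0.06]
```

{"op": "arm_command", "data": {
  "targets": [0,0,-0.75,0,0,0,1,0,0,-0.75,0,0,0,1,0,0,-0.75,0,0,0,1,0,0,-0.75,0,0,0,1,0,0,-0.75,0,0,0,1]
}}

```text
t: 13.5
tool_pos: [0.4369, -0.2508, 0.18]
tcp_rot: [-3.141, 0.001, 0.226]
ft_force: [-0.1, 0.1, -1.3]
gripper_width: 0.0277
finger_force: 29.8
```

{"op": "arm_command", "data": {
  "targets": [0.29,-0.76,0,0,0,0.06,1,0.29,-0.76,0,0,0,0.06,1,0.29,-0.76,0,0,0,0.06,1,0.29,-0.76,0,0,0,0.06,1,0.29,-0.76,0,0,0,0.06,1]
}}

```text
t: 14.0
tool_pos: [0.4553, -0.1294, 0.1792]
tcp_rot: [-3.141, 0.001, 0.194]
ft_force: [1.0, 0.2, -1.2]
gripper_width: 0.0276
finger_force: 29.8
```

{"op": "arm_command", "data": {
  "targets": [0.29,-0.76,0,0,0,0.06,1,0.29,-0.76,0,0,0,0.06,1,0.29,-0.76,0,0,0,0.06,1,0.29,-0.76,0,0,0,0.06,1,0.29,-0.76,0,0,0,0.06,1]
}}

```text
t: 14.5
tool_pos: [0.4775, -0.0094, 0.1792]
tcp_rot: [-3.141, 0.001, 0.163]
ft_force: [1.6, 0.3, -1.2]
gripper_width: 0.0277
finger_force: 29.8
```

{"op": "arm_command", "data": {
  "targets": [0.29,-0.76,0,0,0,0.06,1,0.29,-0.76,0,0,0,0.06,1,0.29,-0.76,0,0,0,0.06,1,0.29,-0.76,0,0,0,0.06,1,0.29,-0.76,0,0,0,0.06,1]
}}

```text
t: 15.0
tool_pos: [0.5035, 0.1097, 0.1792]
tcp_rot: [3.142, 0.001, 0.131]
ft_force: [-0.6, -0.4, -0.4]
gripper_width: 0.0278
finger_force: 29.8
```

{"op": "arm_command", "data": {
  "targets": [0.29,-0.76,0,0,0,0.06,1,0.29,-0.76,0,0,0,0.06,1,0.29,-0.76,0,0,0,0.06,1,0.29,-0.76,0,0,0,0.06,1,0.29,-0.76,0,0,0,0.06,1]
}}

```text
t: 15.5
tool_pos: [0.5332, 0.228, 0.179]
tcp_rot: [3.141, 0.001, 0.1]
ft_force: [0.2, -0.3, -0.7]
gripper_width: 0.028
finger_force: 29.8
```

{"op": "arm_command", "data": {
  "targets": [0.29,-0.76,0,0,0,0.06,1,0.29,-0.76,0,0,0,0.06,1,0.29,-0.76,0,0,0,0.06,1,0.29,-0.76,0,0,0,0.06,1,0.29,-0.76,0,0,0,0.06,1]
}}

```text
t: 16.0
tool_pos: [0.5666, 0.3453, 0.1788]
tcp_rot: [3.141, 0.001, 0.069]
ft_force: [0.2, -0.2, -1.3]
gripper_width: 0.0282
finger_force: 29.8
```

Run:
```python
from h import *
s=manip.get_state();print(s['tool_pos'],s['tcp_rot'],s['gripper_width'])
p=shot('scene','scene2.png'); cv2.imwrite('pics/s2c.png',cv2.resize(p['pixels'][120:400,260:620],None,fx=2,fy=2))
plan([(.568,.342,.082,.064,5)])
```

```text
[0.56655259 0.34529849 0.17878062] [3.14097493e+00 1.21265176e-03 6.86584827e-02] 0.02815611639659866
5 rows [-0.    0.05  0.65] [-0.01 -0.    0.01]
```

View pics/s2c.png

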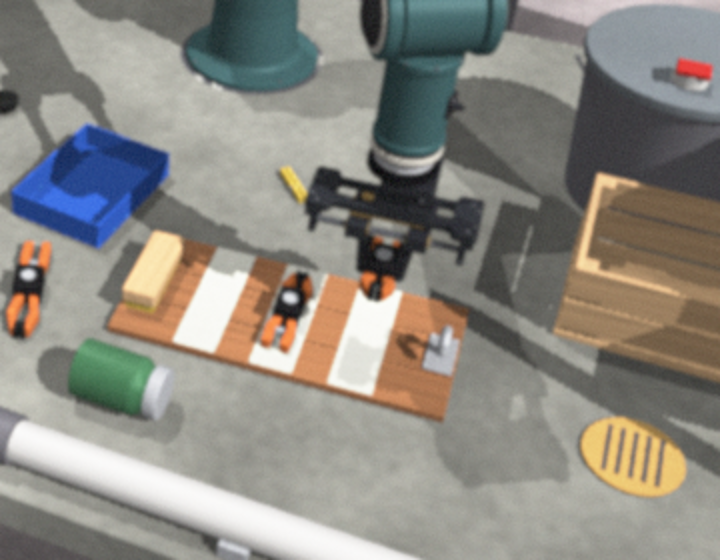

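The small clamp is held level at (380,265), over the mark next to the hook at (440,350); the body clears the hook.

{"op": "arm_command", "data": {
  "targets": [0,0.03,0.65,0,0,0,1,0,0.03,0.65,0,0,0,1,0,0.03,0.65,0,0,0,1,0,0,0.65,0,0,0,1,0,0,0.65,0,0,0,1]
}}

```text
t: 16.55
tool_pos: [0.5665, 0.3413, 0.0808]
tcp_rot: [3.141, 0.001, 0.069]
ft_force: [0.7, 0.4, -1.6]
gripper_width: 0.0279
finger_force: 29.8
```

{"op": "arm_command", "data": {
  "targets": [0,0,0,0,0,0,1,0,0,0,0,0,0,0.4,0,0,0,0,0,0,0.4,0,0,0,0,0,0,0.4,0,0,0,0,0,0,0.4]
}}

```text
t: 17.05
tool_pos: [0.5673, 0.342, 0.083]
tcp_rot: [-3.141, -0.001, 0.069]
ft_force: [0.4, -0.2, -0.3]
gripper_width: 0.0529
finger_force: 0.0
```

Run:
```python
from h import *
s=manip.get_state();print(s['tool_pos'],s['tcp_rot'],s['gripper_width'])
x,y,z=s['tool_pos'];w=s['tcp_rot'][2]
plan([(x,y,.17,w,5),(.658,-.071,.15,.32,15)])
```

```text
[0.56731272 0.34195933 0.08302339] [-3.14111652e+00 -1.07256215e-03  6.87780677e-02] 0.052871054742003126
5 rows [ 0.   -0.   -0.58] [-0. -0.  0.]
15 rows [0.03 0.94 0.04] [-0.    0.   -0.16]
```

{"op": "arm_command", "data": {
  "targets": [0,0,-0.58,0,0,0,0.4,0,0,-0.58,0,0,0,0.4,0,0,-0.58,0,0,0,0,0,0,-0.58,0,0,0,0,0,0,-0.58,0,0,0,0]
}}

```text
t: 17.55
tool_pos: [0.5673, 0.3421, 0.1718]
tcp_rot: [-3.141, -0.002, 0.069]
ft_force: [-0.1, 1.0, -0.4]
gripper_width: 0.0753
finger_force: 0.0
```

{"op": "arm_command", "data": {
  "targets": [0.03,0.94,0.04,0,0,-0.16,0,0.03,0.94,0.04,0,0,-0.16,0,0.03,0.94,0.04,0,0,-0.16,0,0.03,0.94,0.04,0,0,-0.16,0,0.03,0.94,0.04,0,0,-0.16,0]
}}

```text
t: 18.05
tool_pos: [0.5861, 0.2011, 0.1646]
tcp_rot: [-3.141, -0.001, 0.154]
ft_force: [0.2, 0.7, -0.1]
gripper_width: 0.0885
finger_force: 0.0
```

{"op": "arm_command", "data": {
  "targets": [0.03,0.94,0.04,0,0,-0.16,0,0.03,0.94,0.04,0,0,-0.16,0,0.03,0.94,0.04,0,0,-0.16,0,0.03,0.94,0.04,0,0,-0.16,0,0.03,0.94,0.04,0,0,-0.16,0]
}}

```text
t: 18.55
tool_pos: [0.6168, 0.0632, 0.1586]
tcp_rot: [3.141, -0.001, 0.237]
ft_force: [0.5, -0.6, 0.2]
gripper_width: 0.0878
finger_force: 0.0
```

{"op": "arm_command", "data": {
  "targets": [0.03,0.94,0.04,0,0,-0.16,0,0.03,0.94,0.04,0,0,-0.16,0,0.03,0.94,0.04,0,0,-0.16,0,0.03,0.94,0.04,0,0,-0.16,0,0.03,0.94,0.04,0,0,-0.16,0]
}}

```text
t: 19.05
tool_pos: [0.6588, -0.0715, 0.1526]
tcp_rot: [3.141, -0.001, 0.321]
ft_force: [1.0, -0.5, -1.0]
gripper_width: 0.0884
finger_force: 0.0
```

Run:
```python
from h import *
s=manip.get_state();print(s['tool_pos'],s['tcp_rot'],s['gripper_width'])
for n in ['top','scene']:
  p=shot(n,n+'3.png')
  for o in ['clamp_large','clamp_small']:
    for d in manip.landmark_of(o,p)[:2]: print(o,round(d['score'],2),np.round(d['location'],3))
plan([(.658,-.071,.069,.32,5)])
```

```text
[ 0.65877673 -0.07151002  0.15257842] [ 3.14112688e+00 -1.00164577e-03  3.20740174e-01] 0.08835662516303802
clamp_large 0.47 [ 0.654 -0.072  0.004]
clamp_large 0.63 [ 0.655 -0.071 -0.003]
clamp_small 0.81 [0.568 0.338 0.009]
5 rows [-0.    0.01  0.55] [-0. -0.  0.]
```

{"op": "arm_command", "data": {
  "targets": [-0.07,0,0.56,0,0,0,0,0,0,0.56,0,0,0,0,0,0,0.56,0,0,0,0,0,0,0.56,0,0,0,0,0,0,0.56,0,0,0,0]
}}

```text
t: 19.85
tool_pos: [0.6555, -0.0706, 0.0647]
tcp_rot: [-3.141, 0.002, 0.32]
ft_force: [-0.9, -0.3, 0.1]
gripper_width: 0.0885
finger_force: 0.0
```

{"op": "arm_command", "data": {
  "targets": [0,0,0,0,0,0,1,0,0,0,0,0,0,1,0,0,0,0,0,0,1,0,0,0,0,0,0,1,0,0,0,0,0,0,1]
}}

```text
t: 20.35
tool_pos: [0.6561, -0.071, 0.067]
tcp_rot: [-3.141, 0.0, 0.32]
ft_force: [-0.2, -0.0, 0.6]
gripper_width: 0.0502
finger_force: 0.0
```

{"op": "arm_command", "data": {
  "targets": [0,0,0,0,0,0,1,0,0,0,0,0,0,1,0,0,0,0,0,0,1,0,0,0,0,0,0,1,0,0,0,0,0,0,1]
}}

```text
t: 20.85
tool_pos: [0.6563, -0.0711, 0.0673]
tcp_rot: [3.141, -0.0, 0.32]
ft_force: [-0.1, -1.3, -0.1]
gripper_width: 0.036
finger_force: 30.0
```

Run:
```python
from h import *
s=manip.get_state();print(s['tool_pos'],s['tcp_rot'],s['gripper_width'])
x,y,z=s['tool_pos'];w=s['tcp_rot'][2]
plan([(x,y,.18,w,5),(.580,.153,.18,.064,10)])
```

```text
[ 0.65630856 -0.0710603   0.06732716] [ 3.14142251e+00 -1.60071798e-04  3.20072707e-01] 0.0359913711738128
5 rows [ 0.    0.   -0.75] [ 0. -0. -0.]
10 rows [-0.1  -0.79 -0.  ] [ 0.   -0.    0.24]
```

{"op": "arm_command", "data": {
  "targets": [0,0,-0.75,0,0,0,1,0,0,-0.75,0,0,0,1,0,0,-0.75,0,0,0,1,0,0,-0.75,0,0,0,1,0,0,-0.75,0,0,0,1]
}}

```text
t: 21.35
tool_pos: [0.6555, -0.0708, 0.1797]
tcp_rot: [-3.141, 0.001, 0.32]
ft_force: [0.5, -0.9, -2.0]
gripper_width: 0.0358
finger_force: 30.0
```

{"op": "arm_command", "data": {
  "targets": [-0.1,-0.79,0,0,0,0.24,1,-0.1,-0.79,0,0,0,0.24,1,-0.1,-0.79,0,0,0,0.24,1,-0.1,-0.79,0,0,0,0.24,1,-0.1,-0.79,0,0,0,0.24,1]
}}

```text
t: 21.85
tool_pos: [0.609, 0.04, 0.1789]
tcp_rot: [-3.141, 0.002, 0.193]
ft_force: [0.3, 0.0, -2.2]
gripper_width: 0.0358
finger_force: 30.0
```

{"op": "arm_command", "data": {
  "targets": [-0.1,-0.79,0,0,0,0.24,1,-0.1,-0.79,0,0,0,0.24,1,-0.1,-0.79,0,0,0,0.24,1,-0.1,-0.79,0,0,0,0.24,1,-0.1,-0.79,0,0,0,0.24,1]
}}

```text
t: 22.35
tool_pos: [0.5773, 0.1551, 0.179]
tcp_rot: [3.141, 0.002, 0.068]
ft_force: [-0.3, 0.5, -3.0]
gripper_width: 0.0359
finger_force: 30.0
```

Run:
```python
from h import *
s=manip.get_state();print(s['tool_pos'],s['tcp_rot'],s['gripper_width'])
p=shot('scene','scene4.png'); cv2.imwrite('pics/s4c.png',cv2.resize(p['pixels'][120:400,200:560],None,fx=2,fy=2))
plan([(.580,.153,.081,.064,5)])
```

```text
[0.57729342 0.15505958 0.17896856] [3.14148945e+00 1.56562424e-03 6.77757964e-02] 0.03588505623119641
5 rows [0.02 0.04 0.65] [-0.    0.    0.01]
```

View pics/s4c.png

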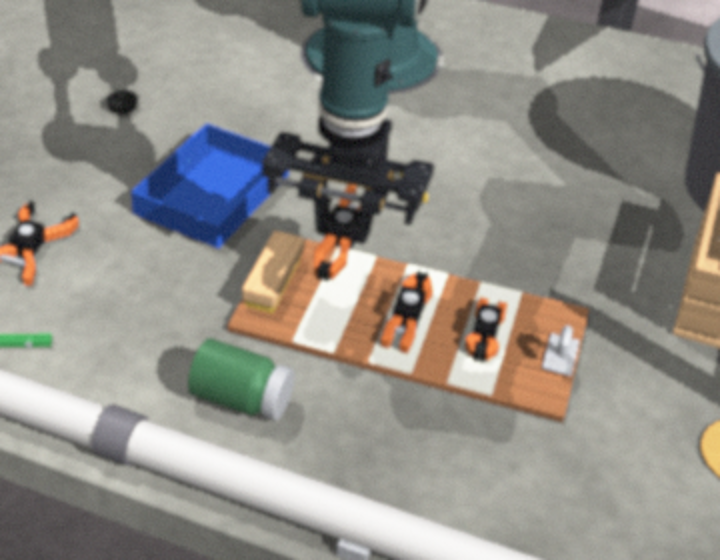

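The crop shows the small clamp (487,330) and the medium one (410,310) on their marks, and the large one held over the free mark at (340,235); the wooden block at (273,272) is low.

{"op": "arm_command", "data": {
  "targets": [0.03,0.04,0.65,0,0,0,1,0.03,0.04,0.65,0,0,0,1,0.03,0,0.65,0,0,0,1,0,0,0.65,0,0,0,1,0,0,0.65,0,0,0,1]
}}

```text
t: 22.9
tool_pos: [0.5807, 0.1519, 0.0809]
tcp_rot: [3.142, 0.001, 0.069]
ft_force: [-0.2, 0.4, -2.7]
gripper_width: 0.0356
finger_force: 30.0
```

{"op": "arm_command", "data": {
  "targets": [0,0,0,0,0,0,1,0,0,0,0,0,0,0.45,0,0,0,0,0,0,0.45,0,0,0,0,0,0,0.45,0,0,0,0,0,0,0.45]
}}

```text
t: 23.4
tool_pos: [0.5818, 0.1521, 0.0833]
tcp_rot: [-3.141, -0.002, 0.069]
ft_force: [0.1, 0.0, 0.1]
gripper_width: 0.0489
finger_force: 0.0
```

Run:
```python
from h import *
s=manip.get_state();print(s['tool_pos'],s['tcp_rot'],s['gripper_width'])
x,y,z=s['tool_pos'];w=s['tcp_rot'][2]
plan([(x,y,.17,w,5),(.645,-.256,.15,.015,15)])
```

```text
[0.58177484 0.15212794 0.08326651] [-3.14133253e+00 -1.57340221e-03  6.88013091e-02] 0.04892815570875829
5 rows [ 0.   -0.   -0.58] [-0. -0.  0.]
15 rows [0.1  0.91 0.04] [ 0.   -0.    0.03]
```

{"op": "arm_command", "data": {
  "targets": [0,0,-0.58,0,0,0,0.45,0,0,-0.58,0,0,0,0.45,0,0,-0.58,0,0,0,0,0,0,-0.58,0,0,0,0,0,0,-0.58,0,0,0,0]
}}

```text
t: 23.9
tool_pos: [0.5813, 0.152, 0.1705]
tcp_rot: [-3.141, -0.001, 0.069]
ft_force: [-0.6, 0.0, -0.2]
gripper_width: 0.0702
finger_force: 0.0
```

{"op": "arm_command", "data": {
  "targets": [0.1,0.91,0.04,0,0,0.03,0,0.1,0.91,0.04,0,0,0.03,0,0.1,0.91,0.04,0,0,0.03,0,0.1,0.91,0.04,0,0,0.03,0,0.1,0.91,0.04,0,0,0.03,0]
}}

```text
t: 24.4
tool_pos: [0.6049, 0.0157, 0.1638]
tcp_rot: [3.142, -0.001, 0.053]
ft_force: [1.2, 0.0, 0.1]
gripper_width: 0.0878
finger_force: 0.0
```

{"op": "arm_command", "data": {
  "targets": [0.1,0.91,0.04,0,0,0.03,0,0.1,0.91,0.04,0,0,0.03,0,0.1,0.91,0.04,0,0,0.03,0,0.1,0.91,0.04,0,0,0.03,0,0.1,0.91,0.04,0,0,0.03,0]
}}

```text
t: 24.9
tool_pos: [0.6263, -0.1201, 0.1578]
tcp_rot: [3.141, -0.001, 0.037]
ft_force: [-0.8, -0.3, 0.1]
gripper_width: 0.0884
finger_force: 0.0
```

{"op": "arm_command", "data": {
  "targets": [0.1,0.91,0.04,0,0,0.03,0,0.1,0.91,0.04,0,0,0.03,0,0.1,0.91,0.04,0,0,0.03,0,0.1,0.91,0.04,0,0,0.03,0,0.1,0.91,0.04,0,0,0.03,0]
}}

```text
t: 25.4
tool_pos: [0.6455, -0.2561, 0.1517]
tcp_rot: [3.141, -0.001, 0.022]
ft_force: [0.9, -0.7, 1.0]
gripper_width: 0.0883
finger_force: 0.0
```

Run:
```python
from h import *
s=manip.get_state();print(s['tool_pos'],s['tcp_rot'],s['gripper_width'])
p=shot('scene','scene5.png')
for o in ['clamp_open']:
    for d in manip.landmark_of(o,p)[:2]: print(o,round(d['score'],2),np.round(d['location'],3))
plan([(.645,-.256,.068,.015,5)])
```

```text
[ 0.64549106 -0.25606524  0.15171472] [ 3.14134809e+00 -5.84083977e-04  2.15586306e-02] 0.08825815646072625
clamp_open 0.84 [ 0.648 -0.256  0.   ]
5 rows [-0.   -0.02  0.56] [ 0.   -0.    0.01]
```

{"op": "arm_command", "data": {
  "targets": [0,0,0.56,0,0,0,0,0,0,0.56,0,0,0,0,0,0,0.56,0,0,0,0,0,0,0.56,0,0,0,0,0,0,0.54,0,0,0,0]
}}

```text
t: 26.0
tool_pos: [0.6447, -0.2538, 0.0653]
tcp_rot: [-3.141, 0.002, 0.023]
ft_force: [-0.2, 1.0, -0.2]
gripper_width: 0.0884
finger_force: 0.0
```

{"op": "arm_command", "data": {
  "targets": [0,0,0,0,0,0,1,0,0,0,0,0,0,1,0,0,0,0,0,0,1,0,0,0,0,0,0,1,0,0,0,0,0,0,1]
}}

```text
t: 26.5
tool_pos: [0.6453, -0.2549, 0.0678]
tcp_rot: [3.142, -0.0, 0.022]
ft_force: [0.3, -0.6, 0.8]
gripper_width: 0.0501
finger_force: 0.0
```

{"op": "arm_command", "data": {
  "targets": [0,0,0,0,0,0,1,0,0,0,0,0,0,1,0,0,0,0,0,0,1,0,0,0,0,0,0,1,0,0,0,0,0,0,1]
}}

```text
t: 27.0
tool_pos: [0.6454, -0.2552, 0.068]
tcp_rot: [3.141, -0.0, 0.022]
ft_force: [0.2, -1.0, 0.4]
gripper_width: 0.0317
finger_force: 30.0
```

Run:
```python
from h import *
s=manip.get_state();print(s['tool_pos'],s['tcp_rot'],s['gripper_width'])
x,y,z=s['tool_pos'];w=s['tcp_rot'][2]
p=shot('scene'); print([np.round(d['location'],3) for d in manip.landmark_of('tin',p)[:1]])
p=shot('top'); print([np.round(d['location'],3) for d in manip.landmark_of('tin',p)[:1]])
m=manip.trace('tin',p)[0]['mask'].astype(np.uint8)
c=max(cv2.findContours(m,0,2)[0],key=cv2.contourArea); b=cv2.boxPoints(cv2.minAreaRect(c)); print(b.round())
print([ray(p,q,.03)[:2].round(3) for q in b])
plan([(x,y,.18,w,5),(.442,-.083,.18,-.12,10)])
```

```text
[ 0.64542982 -0.2551637   0.06798411] [ 3.14115173e+00 -2.74560460e-04  2.17291015e-02] 0.03168146101650337
[array([ 0.44 , -0.087,  0.   ])]
[array([ 0.44 , -0.082, -0.002])]Traceback (most recent call last):
  File "<stdin>", line 6, in <module>
IndexError: list index out of range
```

Run:
```python
from h import *
s=manip.get_state()
x,y,z=s['tool_pos'];w=s['tcp_rot'][2]
plan([(x,y,.18,w,5),(.441,-.083,.18,-.11,10),(.441,-.083,.073,-.11,5)])
```

```text
5 rows [ 0.    0.   -0.75] [ 0. -0. -0.]
10 rows [-0.7  -0.55 -0.  ] [ 0.   -0.    0.13]
5 rows [-0.   -0.    0.71] [0. 0. 0.]
```

{"op": "arm_command", "data": {
  "targets": [0,0,-0.75,0,0,0,1,0,0,-0.75,0,0,0,1,0,0,-0.75,0,0,0,1,0,0,-0.75,0,0,0,1,0,0,-0.75,0,0,0,1]
}}

```text
t: 27.75
tool_pos: [0.6447, -0.2541, 0.1801]
tcp_rot: [-3.14, 0.002, 0.022]
ft_force: [1.5, -0.0, -2.2]
gripper_width: 0.0315
finger_force: 30.0
```

{"op": "arm_command", "data": {
  "targets": [-0.7,-0.55,0,0,0,0.13,1,-0.7,-0.55,0,0,0,0.13,1,-0.7,-0.55,0,0,0,0.13,1,-0.7,-0.55,0,0,0,0.13,1,-0.7,-0.55,0,0,0,0.13,1]
}}

```text
t: 28.25
tool_pos: [0.5393, -0.1705, 0.1794]
tcp_rot: [-3.14, 0.002, -0.047]
ft_force: [0.9, 0.0, -2.1]
gripper_width: 0.0317
finger_force: 30.0
```

{"op": "arm_command", "data": {
  "targets": [-0.7,-0.55,0,0,0,0.13,1,-0.7,-0.55,0,0,0,0.13,1,-0.7,-0.55,0,0,0,0.13,1,-0.7,-0.55,0,0,0,0.13,1,-0.7,-0.55,0,0,0,0.13,1]
}}

```text
t: 28.75
tool_pos: [0.4406, -0.0807, 0.1796]
tcp_rot: [-3.141, 0.002, -0.115]
ft_force: [0.1, -0.7, -1.6]
gripper_width: 0.032
finger_force: 30.0
```

Run:
```python
from h import *
s=manip.get_state();print(s['tool_pos'],s['tcp_rot'],s['gripper_width'])
p=shot('scene','scene6.png'); cv2.imwrite('pics/s6c.png',cv2.resize(p['pixels'][120:400,200:560],None,fx=2,fy=2))
plan([(.441,-.083,.074,-.11,5)])
```

```text
[ 0.44062654 -0.0806542   0.17962572] [-3.14064942e+00  1.50578865e-03 -1.15286179e-01] 0.031974465081211614
5 rows [0.03 0.03 0.7 ] [-0.01  0.01 -0.01]
```

View pics/s6c.png

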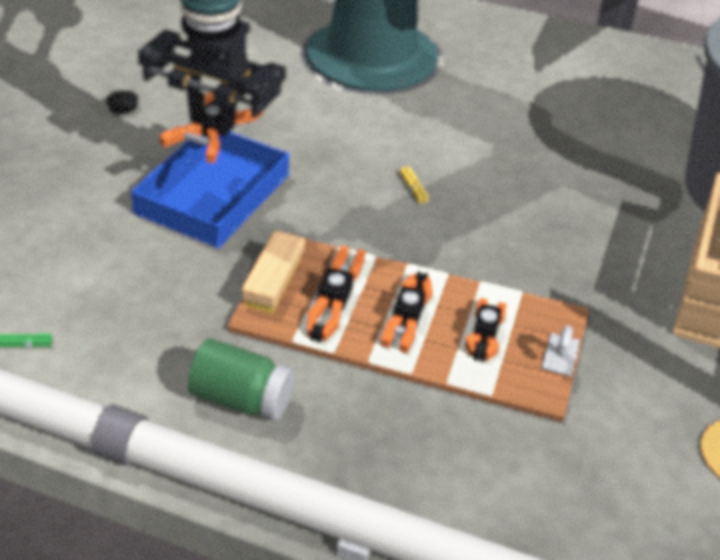

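The three shut clamps are on their marks (at 337,285; 410,310; 487,330), and the open one hangs level over the tin at (212,130).

{"op": "arm_command", "data": {
  "targets": [0,0.05,0.7,0,0,0,1,0,0,0.7,0,0,0,1,0,0,0.7,0,0,0,1,0,0,0.7,0,0,0,1,0,0,0.7,0,0,0,1]
}}

```text
t: 29.3
tool_pos: [0.4416, -0.0829, 0.0742]
tcp_rot: [-3.141, 0.001, -0.115]
ft_force: [0.8, 0.2, -1.3]
gripper_width: 0.0316
finger_force: 30.0
```

{"op": "arm_command", "data": {
  "targets": [0,0,0,0,0,0,1,0,0,0,0,0,0,0.45,0,0,0,0,0,0,0.45,0,0,0,0,0,0,0.45,0,0,0,0,0,0,0.45]
}}

```text
t: 29.8
tool_pos: [0.443, -0.0835, 0.0765]
tcp_rot: [3.141, -0.002, -0.114]
ft_force: [0.6, -0.5, -0.6]
gripper_width: 0.0486
finger_force: 0.0
```

{"op": "arm_command", "data": {
  "targets": [0,0,-0.7,0,0,0,0.45,0,0,-0.7,0,0,0,0.45,0,0,-0.7,0,0,0,0.45,0,0,-0.7,0,0,0,0.45,0,0,-0.7,0,0,0,0.45]
}}

```text
t: 30.3
tool_pos: [0.4422, -0.0834, 0.1819]
tcp_rot: [3.141, -0.001, -0.114]
ft_force: [-0.4, 0.3, -0.1]
gripper_width: 0.0485
finger_force: 0.0
```

{"op": "arm_command", "data": {
  "targets": [0,1,-0.5,0,0,0,0.45,0,1,-0.5,0,0,0,0.45,0,1,-0.5,0,0,0,0.45,0,1,-0.5,0,0,0,0.45,0,1,-0.5,0,0,0,0.45]
}}

```text
t: 30.8
tool_pos: [0.4247, -0.2335, 0.2567]
tcp_rot: [3.141, -0.001, -0.114]
ft_force: [0.1, -0.4, -0.9]
gripper_width: 0.0481
finger_force: 0.0
```

{"op": "arm_command", "data": {
  "targets": [0,1,0,0,0,0,0.45,0,1,0,0,0,0,0.45,0,1,0,0,0,0,0.45,0,0,0,0,0,0,0.45,0,0,0,0,0,0,0.45]
}}

```text
t: 31.3
tool_pos: [0.4144, -0.322, 0.2556]
tcp_rot: [-3.141, -0.0, -0.116]
ft_force: [-0.1, 1.3, 0.2]
gripper_width: 0.0487
finger_force: 0.0
```

Run:
```python
from h import *
p=shot('top','top7.png'); cv2.imwrite('pics/t7c.png',cv2.resize(p['pixels'][140:400,110:470],None,fx=2,fy=2))
for o in ['clamp_small','clamp_medium','clamp_large','clamp_open','tin','mark_a','jar']:
    for d in manip.landmark_of(o,p)[:3]: print(o,round(d['score'],2),np.round(d['location'],3))
```

```text
clamp_small 0.95 [0.562 0.34  0.012]
clamp_small 0.21 [ 0.442 -0.081 -0.001]
clamp_medium 0.73 [0.574 0.245 0.014]
clamp_medium 0.58 [0.573 0.244 0.004]
clamp_large 0.75 [0.576 0.15  0.014]
clamp_large 0.58 [0.574 0.243 0.016]
clamp_open 0.92 [ 0.442 -0.083 -0.001]
tin 0.8 [ 0.443 -0.082 -0.002]
mark_a 0.96 [0.568 0.342 0.013]
mark_a 0.75 [0.575 0.246 0.006]
mark_a 0.57 [0.58  0.152 0.013]
jar 0.89 [ 0.778  0.113 -0.002]
```

View pics/t7c.png

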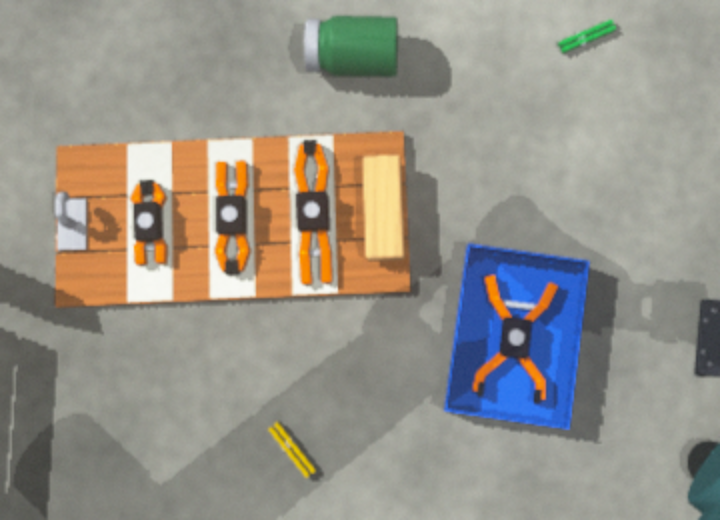

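The small, medium and large clamps are centred on the marks, in order from the hook (at 147,220; 230,214; 312,210). The open one lies flat in the tin (516,338), and the jar hasn't moved.

```bash
python3 -c "
from workcell import manip; print(manip.job_done())"
```

```text
the job is handed in; nothing more can be done
None
```

I handed the job in after about 31 s of robot time: the last picture shows the three shut clamps centred on their marks with the shortest next to the hook, the open clamp flat in the tin, all released, and the jar unmoved; no verdict came back.

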